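# Load the slide carrier square on the stage and lock it

### The job

Pick up the flat slide carrier by its grip bar and, keeping it level, lay it on the stage and push it square and flush into the fence corner, its long side against the long far fence and its short side against the short left fence. Then lock it: push the black knob behind the fence down and turn it clockwise, past its safety stop, as far as it goes, so that its finger lies over the carrier, and let the knob spring back up. Leave the other things where they are.

Things in the scene. Friction and masses are not known exactly. Their poses are not given: they have to be found in the camera images.
- carrier: Slide carrier, the loose part to load: flat white frame, 80 mm along its x, 110 mm along its y, 12 mm thick, with a fixed glass slide either side of an upright grip bar. Origin: centre of the underside. Both ends are alike: either way round is right. About 0.15 kg. Starts flat on the table at the left, yaw within 0.7 rad.
- grip_bar (a point): Middle of the top edge of the carrier's grip bar, 36 mm above the carrier's underside, over its centre. The bar stands on the frame: 12 mm thick along x, 44 mm long along y, 24 mm high.
- stage: Registration stage, fixed on the table at the right: flat steel plate, 180 mm along its x, 170 mm along y, top 12 mm above the table. Origin: centre of the underside; x points away from the robot (yaw within 0.22 rad), y to the left. Two low fences form a corner at far left; near and right sides are open. Loaded, the carrier's centre is at x -15, y +10 mm. A knob stands behind the far fence.
- corner (a point): Where the planes of the two fence faces meet, on the plate's top, at x +25, y +65 mm of the stage; axes as the stage's. Loaded, the carrier's origin is at (-40, -55, 0) mm here.
- far_fence (a point): Middle of the top edge of the far fence's face: the long steel fence, along the stage's y, 104 mm long, 10 mm thick, 10 mm high above the plate (22 mm above the table). Its face looks towards the robot (-x). The carrier's 110 mm side goes against it.
- left_fence (a point): Middle of the top edge of the left fence's face: the short steel fence, along the stage's x, 62 mm long, 10 mm thick, 10 mm high above the plate. Its face looks to the right (-y). The carrier's 80 mm side goes against it.
- knob_grip (a point): On the upright axis (stage x +57, y +10 mm) of the black knob, 69 mm above the table with the knob up; moves with it. The knob is an upright handle bar, 36 mm long along this point's x, 12 mm thick along its y, 45 to 80 mm above the table, on a disc 30 mm across. Grip its upper part across the thickness, fingertips 55 mm or more above the table to clear the safety stop.
- safety_stop (a point): Top of the knob's fixed steel stop, 45 mm above the table, at the back left of the knob; it and its post stand 19 to 37 mm from the knob's axis.
- keeper (a joint): Turn of the knob with the steel keeper finger under it, rad, growing clockwise from above: 0 to 0.12 at the start (finger to the right, along the fence), hard limit 1.35 (finger towards the robot, over the carrier's far edge, 3 mm above it). Knob up: the stop blocks it at about 0.2. Pressed 5.5 mm or more it passes; it is clear of the stop from 0.85. Friction 0.03 N m; stays turned.
- knob (a joint): How far the knob is pressed down, m: 0 up, 0.007 fully down. The spring takes about 2 N to start, 7 N fully down. Let go, it springs up, unless still under the stop. The keeper finger turns with the knob but does not go down with it.
- jar_red_cap: Bystander, leave it: white jar 49 mm across, 66 mm tall, round red lid, far left of the table. Origin: centre of the underside.
- jar_white_cap: Bystander, leave it: white jar 43 mm across, 60 mm tall, white lid, far left of the table. Origin: centre of the underside.
- vial_yellow: Bystander, leave it: small jar 28 mm across, 46 mm tall, yellow lid, nearer the robot than the carrier. Origin: centre of the underside.
- coverslip_box: Bystander, leave it: small white box 31 x 31 x 15 mm, behind the drawer unit. Origin: centre of the underside.
- round_timer: Bystander, leave it: round white timer 50 mm across, 19 mm tall, at the table's left edge, nearer the robot than the carrier. Origin: centre of the underside.
- forceps: Bystander, leave it: thin steel tweezers, 115 mm long, 9 mm high, lying between the robot and the stage. Origin: centre of the underside.
- film_carton: Bystander, leave it: printed carton 60 x 115 x 58 mm, far right of the table. Origin: centre of the underside.

How it is judged:
On the way, in this order (a step that is already met when the one before it is completed fails the run):
1. the carrier lies flat and flush in the fence corner, let go, the keeper not yet turned (x of carrier in the frame of corner between -0.042 and -0.037 m and y of carrier in the frame of corner between -0.057 and -0.052 m and z of carrier in the frame of corner below 0.003 m and angle between carrier's own z axis and vertical below 0.04 rad and angle between the x axis of carrier and the x axis of corner, either way round below 0.025 rad and contact force between the fingers and carrier below 0.1 N and value of joint keeper below 0.4 rad), for 0.2 s.
2. the knob is pressed in and turned past its stop (value of joint keeper above 1.1 rad), for 0.2 s.
At the end, for the whole second after the job is handed in: Carrier let go, at rest, flat on the plate (3 mm, 0.04 rad), centre within 2 mm of its place touching both fences, square within 0.025 rad, long side to the far fence; keeper turned beyond 1.1 rad; knob sprung back up to within 2 mm (x of carrier in the frame of corner between -0.042 and -0.037 m and y of carrier in the frame of corner between -0.057 and -0.052 m and z of carrier in the frame of corner below 0.003 m and angle between carrier's own z axis and vertical below 0.04 rad and angle between the x axis of carrier and the x axis of corner, either way round below 0.025 rad and contact force between the fingers and carrier below 0.1 N and value of joint keeper above 1.1 rad and value of joint knob below 0.002 m and linear speed of carrier below 0.01 m/s).
It fails at once if the carrier is tipped more than about 30 degrees (angle between carrier's own z axis and vertical above 0.52 rad).
It fails at once if a bystander is moved more than 30 mm (distance of any of jar_red_cap, jar_white_cap, vial_yellow, coverslip_box, round_timer, forceps, film_carton from where it was at the start of the episode above 0.03 m).
It also fails if it takes over 67 s, if anything falls off the work surface, if the arm or the gripper's body presses on something with over 40 N, if the wrist force passes 120 N, or if a joint passes its speed limit or range.

### The arm

A 7-joint arm with a two-finger parallel gripper is mounted at the origin on the work surface; the furniture and walls round the work are solid. World frame = base frame: x ahead of the robot, y to its left, z up, the work surface at z = 0. Lengths are in m, angles in rad, forces in N, time in s.
With the tool pointing down it reaches from about 0.35 to 0.9 m from the base axis. Payload 8.1 kg.
Tool frame: the origin (TCP) lies at the very end of the fingers, on their centre line; the grasp point (between the pads) lies 19 mm behind it (arm.tcp_to_grasp is the distance from the TCP to the grasp point, in m); z points along the fingers, y is the line along which they close (so a half turn about z gives the same grasp; the last joint's range is limited). The gripper opens to 92 mm and grips with 3 to 60 N. Pads are 19 mm wide; open, the fingers measure 130 mm over their backs; the gripper's body (75 mm by 190 mm) begins 47 mm behind the grasp point.
Start: joints at [-1.36, 0.434, 0.025, 1.573, -0.012, 1.134, -0.075], TCP at [0.193, 0.594, 0.227] pointing down, gripper open.
Joint ranges: [-2.62, 2.62], [-0.44, 2.09], [-1.27, 1.32], [0.08, 2.57], [-1.32, 4.46], [0.12, 2], [-2.74, 2.74]. Speed limits (rad/s): [2.22, 2.22, 3.01, 3.01, 3.14, 3.14, 3.14].

### API

Orientations are given as a rotation vector (axis times angle).
In Python, from cell import arm, imaging, observe gives the robot as it stands (arm), with the cameras (imaging) and the readings as plain functions.
- The arm moves only by the shell command python3 nudge.py [FORCE], which reads ROWS from standard input. ROWS is 1 to 10 rows, one to a line, with the numbers parted by spaces; each row has 5 numbers: dx, dy, dz in m, then a turn about the tool's z in rad, then the opening from 0.0 (shut) to 1.0 (fully open); each row shifts and turns the commanded pose from where the row before left it, along the tool's axes as they then stand; what a row does not reach is not made up. A row lasts 1/10 s, in which the tool goes at most 0.05 m and 0.15 rad, less where a joint would pass 70% of its speed; a pose out of reach is approached as far as the arm can. The fingers move at their own pace and stop on an object; FORCE is the grip in N (left out, the last holds). Time passes only in rows, so rows that do not move let the fingers close. It prints the time, the measured TCP pose, the force, the opening and the grip force at its end. Input that does not fit is refused with a message, and nothing moves.
- observe(): the state, without advancing time (a new reading comes with each control period).
- imaging.get_image(name): name is "scene" or "top"; returns a dict with "image" (400x640x3 uint8, blue, green, red), "fx", "fy", "cx", "cy" (pixels), "cam_to_world" (4x4, takes a point from camera to world coordinates). Camera axes: x right, y down, z forward; pixel columns grow to the right and rows downward; lengths in m; the calibration is good to about 2 mm. A picture is of the moment at which its call begins. There is no depth.
- arm.sign_off(): hands the job in; it is judged then, once.
The state is a dict: "clock": time; "joints": joint angles; "dq": joint speeds; "joint_efforts": joint torques, N m; "position": TCP position; "ee_rot": TCP orientation; "force": force on the tool from outside, world axes, zero at the start; "ft_torque": the same for the moment, N m; "width": opening from 0.0 (shut) to 1.0 (fully open); "gripper_force": force on a finger pad.
Only numpy, scipy, OpenCV 4.12 (cv2) and the standard library are available. Lean on these libraries where they do the work, as an engineer would, in place of code of your own. Each camera call takes 0.05 s, during which the arm holds its last target. There are 200 camera calls.

## Working session

There is one attempt and no reset: what is moved stays moved. The work goes in short steps, Python scripts to look and compute and a shell command to move; the robot and the scene stay as the last step left them, time stands still between calls to the robot, and variables do not carry over. Pictures are saved under pics/ and viewed, at most 10 in all, crops included, and the job is handed in when it is done.

```bash
ls; mkdir -p pics
python3 - <<'E'
from cell import arm, imaging, observe
import cv2,json
for n in("scene","top"):
    d=imaging.get_image(n); cv2.imwrite(f"pics/{n}0.png",d["image"])
    print(n,d["fx"],d["fy"],d["cx"],d["cy"]);print(d["cam_to_world"])
print(observe(), arm.tcp_to_grasp)
E
```

```text
cell.py
nudge.py
pics
scene 400.7967953573857 400.7967953573857 319.2711011763309 196.86494780498276
[[ 0.79972299 -0.23738352  0.55144556 -0.19452172]
 [-0.60035456 -0.32260893  0.73177721 -1.04994076]
 [ 0.00418941 -0.91628191 -0.40051206  0.56549978]
 [ 0.          0.          0.          1.        ]]
top 367.5804505380771 367.5804505380771 318.2027018893554 201.26916797929798
[[-0.01480258 -0.9746566   0.22321604  0.21846323]
 [-0.99987109  0.01304007 -0.00936799 -0.15289603]
 [ 0.00621983 -0.22332593 -0.97472398  1.17264389]
 [ 0.          0.          0.          1.        ]]
{'clock': 0.1, 'joints': array([-1.35958356,  0.43514499,  0.02500686,  1.57399492, -0.01157221,
        1.13398913, -0.07512483]), 'dq': array([-0.00105772, -0.00039749,  0.0004329 , -0.00092808, -0.00020425,
       -0.00168147,  0.00024157]), 'joint_efforts': array([ 2.68419535e-03, -6.69120669e+01,  9.87460390e-01, -3.15144753e+01,
       -6.05998817e-02,  3.74478532e-02,  6.91098489e-05]), 'position': array([0.19286843, 0.59402614, 0.22603333]), 'ee_rot': array([-4.91082091e-01, -3.10291963e+00,  2.18530423e-03]), 'force': array([-0.36237903,  0.49388019,  0.31229589]), 'ft_torque': array([0.02957293, 0.02624986, 0.05869908]), 'gripper_force': 0.0, 'width': 1.0012465393231604} 0.0188
```

View pics/scene0.png

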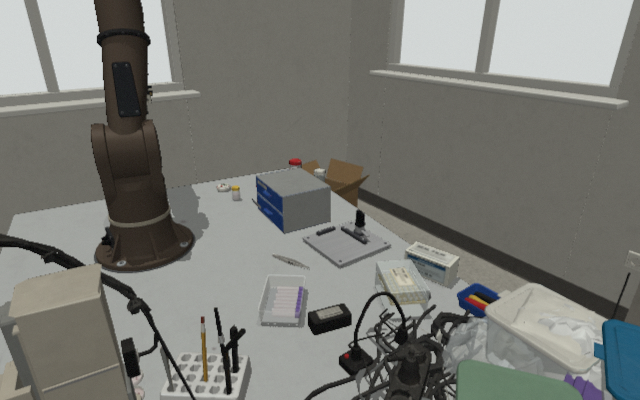

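View pics/top0.png

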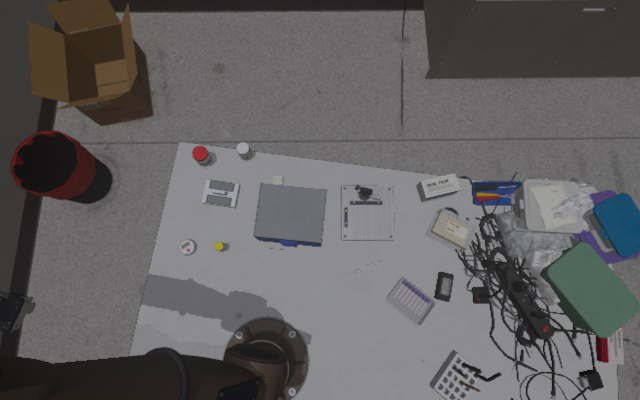

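The scene view shows the stage at about (347,242) with its knob at (360,217). The grey drawer unit at (293,198) hides the carrier. The top view shows the carrier at (221,193), the stage at (368,212), the knob at (365,190), and the drawer unit between them at (290,213). I'll enlarge these areas.

Run:
```python
import cv2,numpy as np
t=cv2.imread("pics/top0.png");s=cv2.imread("pics/scene0.png")
r=lambda a,w,h:cv2.resize(a,(w,h),interpolation=cv2.INTER_CUBIC)
a=r(t[172:215,196:246],350,301)      # x7
b=r(t[178:248,335:400],390,420)[:,:] # x6
c=r(s[200:270,295:395],400,280) # x4
o=np.zeros((590,800,3),np.uint8); o[:301,:350]=a; o[:420,400:790]=b; o[305:585,:400]=c
cv2.imwrite("pics/crop1.png",o)
```

```text
(no output)
```

View pics/crop1.png

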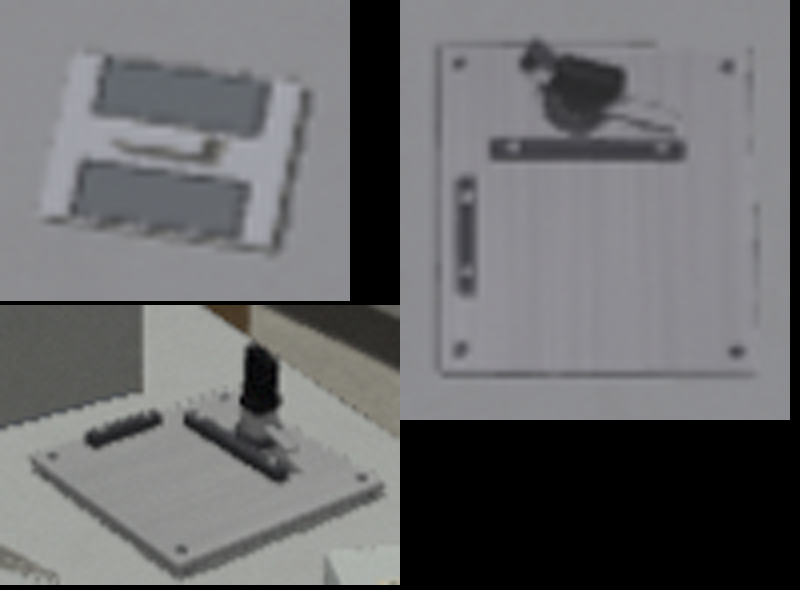

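The crops show three things. The carrier's frame has corners at about top-view (206,179), (240,185), (235,207) and (202,202), with the bar running along the long side. The far fence is at about (415..449, 203). The left fence is at about (346, 208..227). Next I'll measure these with masks and rays.

```bash
cat > h.py <<'E'
import cv2,numpy as np
from cell import arm, imaging, observe
C={"scene":(400.7967953573857,319.2711011763309,196.86494780498276,np.array([[0.79972299,-0.23738352,0.55144556,-0.19452172],[-0.60035456,-0.32260893,0.73177721,-1.04994076],[0.00418941,-0.91628191,-0.40051206,0.56549978]])),
"top":(367.5804505380771,318.2027018893554,201.26916797929798,np.array([[-0.01480258,-0.9746566,0.22321604,0.21846323],[-0.99987109,0.01304007,-0.00936799,-0.15289603],[0.00621983,-0.22332593,-0.97472398,1.17264389]]))}
def ray(n,p):
    f,cx,cy,T=C[n]; d=T[:,:3]@np.array([(p[0]-cx)/f,(p[1]-cy)/f,1.]); return T[:,3],d/np.linalg.norm(d)
def onz(n,p,z):
    o,d=ray(n,p); return o+d*(z-o[2])/d[2]
def tri(p,q):   # top pixel, scene pixel -> point, gap
    a,u=ray("top",p); b,v=ray("scene",q)
    s=np.linalg.lstsq(np.c_[u,-v],b-a,rcond=None)[0]; P,Q=a+s[0]*u,b+s[1]*v
    return (P+Q)/2,np.linalg.norm(P-Q)
def up(g,x0,x1,y0,y1,k=8):
    return cv2.resize(g[y0:y1,x0:x1],None,fx=k,fy=k,interpolation=cv2.INTER_CUBIC)
def back(p,x0,y0,k=8): return (np.asarray(p,float)+.5)/k-.5+[x0,y0]
def blobs(m,amin):
    c,_=cv2.findContours(m.astype(np.uint8),cv2.RETR_EXTERNAL,cv2.CHAIN_APPROX_NONE)
    return [x for x in c if cv2.contourArea(x)>amin]
E
python3 - <<'E'
from h import *
np.set_printoptions(precision=4,suppress=True)
t=cv2.imread("pics/top0.png");s=cv2.imread("pics/scene0.png")
g=cv2.cvtColor(t,cv2.COLOR_BGR2GRAY);gs=cv2.cvtColor(s,cv2.COLOR_BGR2GRAY)
x0,y0=196,172;a=up(g,196,246,172,215)
tab=np.median(g[172:178,196:246]);hi=np.percentile(a,97);print("table",tab,"white",hi)
def rect(c,x0,y0,z,n="top"):
    b=cv2.boxPoints(cv2.minAreaRect(c)); w=np.array([onz(n,back(p,x0,y0),z) for p in b])
    e=[np.linalg.norm(w[i]-w[i-1])*1e3 for i in range(4)]
    i=int(np.argmax(e));d=w[i]-w[i-1]; 
    print(" rect centre",w.mean(0),"sides",np.round(e[:2],1),"long dir deg",np.degrees(np.arctan2(d[1],d[0]))%180); return w
m=(a>(tab+hi)/2);c=np.vstack(blobs(m,50));print("carrier white");rect(c,x0,y0,.012)
print("slides")
for c in blobs(cv2.morphologyEx(((a<(tab-18))).astype(np.uint8),cv2.MORPH_OPEN,np.ones((15,15))),1500): rect(c,x0,y0,.012)
x0,y0=335,178;b=up(g,335,400,178,248)
print("plate",np.median(g[215:235,360:385]))
print("fences")
for c in blobs(b<100,700): 
    print(back(cv2.minAreaRect(c)[0],x0,y0));rect(c,x0,y0,.022)
x0,y0=295,200;b=up(gs,295,395,200,270)
print("scene dark blobs")
for c in blobs(b<75,500): 
    print(np.round([back(p,x0,y0) for p in cv2.boxPoints(cv2.minAreaRect(c))],1).tolist())
E
```

```text
table 141.0 white 162.0
carrier white
 rect centre [0.5176 0.1561 0.012 ] sides [111.5  77.7] long dir deg 81.28544938463433
slides
 rect centre [0.4908 0.1593 0.012 ] sides [82.4 33.9] long dir deg 80.79000900000352
 rect centre [0.5423 0.1509 0.012 ] sides [81.3 31.7] long dir deg 80.15991421291787
plate 141.0
fences
[345.5    216.6875]
 rect centre [ 0.4305 -0.2501  0.022 ] sides [35.6  9.2] long dir deg 178.15114511120333
[365.7906 194.3036]
 rect centre [ 0.5032 -0.3179  0.022 ] sides [104.7  67. ] long dir deg 88.95271476921435
scene dark blobs
[[339.5, 229.4], [344.1, 221.9], [369.6, 237.2], [365.0, 244.7]]
[[315.6, 231.9], [334.0, 225.8], [335.3, 229.8], [316.9, 235.9]]
[[353.9, 227.3], [356.3, 209.0], [366.3, 210.3], [363.9, 228.6]]
[[361.3, 200.1], [366.4, 189.4], [399.4, 205.0], [394.4, 215.7]]
[[346.3, 199.6], [356.4, 199.6], [356.4, 206.1], [346.3, 206.1]]
```

Run:
```python
from h import *
np.set_printoptions(precision=4,suppress=True)
t=cv2.imread("pics/top0.png");s=cv2.imread("pics/scene0.png")
g=cv2.cvtColor(t,cv2.COLOR_BGR2GRAY);gs=cv2.cvtColor(s,cv2.COLOR_BGR2GRAY)
for p,q in(((322,243),(290,197)),((326,187),(330,187)),((256,238),(256,176)),((261,184),(296,168))): print("drawer",*tri(p,q))
x0,y0=335,178;k=8;b=up(g,335,400,178,248).astype(float)
px=lambda u,v:(u*k,v*k)
def edge(rng,axis,lo,hi,thr,z,rev,name):
    P=[]
    for i in rng:
        line=b[lo:hi,i] if axis==0 else b[i,lo:hi]
        idx=np.where(line<thr)[0]
        if len(idx)==0: continue
        j=lo+(idx[-1] if rev else idx[0]); P.append(onz("top",back((i,j) if axis==0 else (j,i),x0,y0),z)[:2])
    P=np.array(P,np.float32); vx,vy,cx,cy=cv2.fitLine(P,cv2.DIST_HUBER,0,.01,.01).ravel()
    print(name,"pt",cx,cy,"deg",np.degrees(np.arctan2(vy,vx))%180,len(P),"ends",P[0],P[-1]); return np.array([cx,cy]),np.array([vx,vy])
# crop coords /6*8
f=8/6
F=edge(range(int(95*f),int(280*f)),0,int(139*f),int(175*f),115,.012,True,"far face foot")
L=edge(range(int(182*f),int(290*f)),1,int(50*f),int(90*f),115,.012,True,"left fence right edge foot")
N=edge(range(int(50*f),int(350*f)),0,int(360*f),int(390*f),120,.006,True,"plate near edge")
E=edge(range(int(60*f),int(365*f)),1,int(30*f),int(50*f),120,.006,False,"plate left edge")
A=np.c_[F[1],-L[1]];r=np.linalg.solve(A,L[0]-F[0]);print("corner",F[0]+r[0]*F[1])
kt=blobs(b<55,60);ks=blobs(up(gs,295,395,200,270)<40,60)
for c in kt: r=cv2.minAreaRect(c);print("knob top",back(r[0],x0,y0),np.array(r[1])/8,r[2],"at .08",onz("top",back(r[0],x0,y0),.08))
for c in ks: print("knob scene box",np.round([back(p,295,200) for p in cv2.boxPoints(cv2.minAreaRect(c))],1).tolist())
```

```text
drawer [ 0.3469 -0.1776  0.116 ] 0.022144550681277055
drawer [ 0.5013 -0.1851  0.1138] 0.006825321202177169
drawer [0.356  0.0162 0.119 ] 0.004632049013599599
drawer [0.511  0.0087 0.1166] 0.009674125272113239
far face foot pt 0.47174978 -0.312637 deg 89.23035 247 ends [ 0.4724 -0.2678] [ 0.471  -0.3673]
left fence right edge foot pt 0.43053943 -0.25628373 deg 178.14246 144 ends [ 0.4613 -0.2573] [ 0.4031 -0.2554]
plate near edge pt 0.35595384 -0.30201468 deg 89.301094 400 ends [ 0.3568 -0.2405] [ 0.3554 -0.3993]
plate left edge pt 0.4697758 -0.23643339 deg 178.7496 379 ends [ 0.5308 -0.2378] [ 0.3641 -0.2335]
corner [ 0.4725 -0.2576]
knob top [365.0527 192.1709] [11.592  8.531] 14.470293045043945 at .08 [ 0.4954 -0.3076  0.08  ]
knob top [356.0938 187.8438] [1.3258 1.7678] 45.0 at .08 [ 0.5095 -0.2806  0.08  ]
knob scene box [[359.1, 234.3], [361.9, 233.6], [362.2, 234.7], [359.4, 235.4]]
knob scene box [[316.5, 232.3], [333.9, 227.8], [334.6, 230.5], [317.3, 235.0]]
knob scene box [[340.1, 229.8], [341.2, 227.8], [365.8, 241.9], [364.7, 243.9]]
knob scene box [[354.3, 226.2], [356.7, 209.7], [365.8, 211.1], [363.4, 227.6]]
```

Run:
```python
from h import *
np.set_printoptions(precision=4,suppress=True)
print("far fence mid",*tri((366.0,202.7),(354.6,233.3)))
print("left fence mid",*tri((345.6,217.2),(325.4,230.8)))
print("knob mid body", *tri((365.3,192),(360,218.5)))
print("knob top", *tri((365.5,191),(361.2,210.6)))
def proj(n,P):
    f,cx,cy,T=C[n]; q=T[:,:3].T@(np.array(P)-T[:,3]); return np.array([f*q[0]/q[2]+cx,f*q[1]/q[2]+cy])
c=np.array([.4725,-.2576]);ax=np.array([.9999,-.014]);ay=np.array([.014,.9999])
W=lambda x,y,z:np.r_[c+x*ax+y*ay,z]
for nm,p in dict(far_mid=(5,-55,.022),left_mid=(-40,5,.022),knobtop=(32,-55,.08),knobbase=(32,-55,.045),plate_nr=(-115,-105,.012),plate_nl=(-115,65-45,.012),plate_fr=(65,-105,.012)).items():
    P=W(p[0]/1e3,p[1]/1e3,p[2]);print(nm,P,"top",proj("top",P),"scene",proj("scene",P))
```

```text
far fence mid [ 0.4776 -0.319   0.0219] 0.0054498207501166756
left fence mid [ 0.43   -0.2509  0.0162] 0.00027499643119076106
knob mid body [ 0.5029 -0.3125  0.0583] 0.003414018473888304
knob top [ 0.5027 -0.3118  0.0818] 0.009523541436124978
far_mid [ 0.4767 -0.3127  0.022 ] top [364.5176 202.2543] scene [351.9471 232.7023]
left_mid [ 0.4326 -0.252   0.022 ] top [346.0961 216.0289] scene [326.3283 228.9068]
knobtop [ 0.5037 -0.313   0.08  ] top [366.6975 189.5261] scene [360.1021 211.6868]
knobbase [ 0.5037 -0.313   0.045 ] top [365.2078 192.3378] scene [359.545  222.8504]
plate_nr [ 0.356 -0.361  0.012] top [380.9841 239.9221] scene [328.7545 256.9003]
plate_nl [ 0.3578 -0.236   0.012 ] top [341.5256 239.9241] scene [301.666  237.4006]
plate_fr [ 0.536  -0.3635  0.012 ] top [378.8441 185.0732] scene [379.6672 236.8039]
```

```bash
cat > rem.py <<'E'
# rem.py X Y Z YAWDEG : remaining move in tool axes; YAWDEG = wanted direction of tool y in the world (mod 180)
import sys,numpy as np
from scipy.spatial.transform import Rotation as R
from cell import arm, imaging, observe
np.set_printoptions(precision=4,suppress=True)
o=observe();r=R.from_rotvec(o["ee_rot"]).as_matrix();p=o["position"]
X,Y,Z,a=map(float,sys.argv[1:5])
yaw=np.degrees(np.arctan2(r[1,1],r[0,1])); t=(yaw-a+90)%180-90
print("t",round(o["clock"],2),"pos",p,"tooly deg",round(yaw,2),"tilt",round(np.degrees(np.arccos(-r[2,2])),2),"F",o["force"],"w",round(o["width"],3),"gf",round(o["gripper_force"],2))
print("rem tool",r.T@(np.array([X,Y,Z])-p),"turn rad",round(np.radians(t),4))
E
echo '-0.037 -0.0264 0 0 1
-0.037 -0.0264 0 0 1
-0.037 -0.0264 0 0 1
-0.037 -0.0264 0 0 1
-0.037 -0.0264 0 0 1
-0.037 -0.0264 0 0 1
-0.037 -0.0264 0 0 1
-0.037 -0.0264 0 0 1
-0.037 -0.0264 0 0 1
-0.037 -0.0264 0 0 1' | python3 nudge.py
echo '0 0 0 0.14 1
0 0 0 0.14 1
0 0 0 0.14 1
0 0 0 0.14 1
0 0 0 0.14 1
0 0 0 0.14 1
0 0 0 0.14 1
0 0 0 0.14 1
0 0 0 0.14 1
0 0 0 0.14 1' | python3 nudge.py 10
python3 rem.py 0.517 0.1555 0.15 -9.2
```

```text
clock: 1.1
position: [0.464, 0.2274, 0.2266]
ee_rot: [-0.491, -3.103, 0.0]
force: [0.7, 1.7, -0.0]
width: 1.001
gripper_force: 0.0
clock: 2.1
position: [0.4631, 0.229, 0.2264]
ee_rot: [-2.38, -2.05, 0.001]
force: [0.1, 0.6, 0.2]
width: 1.0
gripper_force: 0.0
t 2.1 pos [0.4631 0.229  0.2264] tooly deg -8.53 tilt 0.04 F [0.1147 0.5899 0.1905] w 1.0 gf 0.0
rem tool [-0.0647  0.0643  0.0764] turn rad 0.0117
```

```bash
echo '-0.0325 0.0322 0.038 0.0117 0.6
-0.0325 0.0322 0.038 0 0.6
0 0 0.03 0 0.6
0 0 0.03 0 0.6
0 0 0.02 0 0.6
0 0 0 0 0.6
0 0 0 0 0.6' | python3 nudge.py 10
python3 rem.py 0.517 0.1555 0.017 -9.2
python3 - <<'E'
from h import *
d=imaging.get_image("top")["image"]; s=imaging.get_image("scene")["image"]
o=np.zeros((600,800,3),np.uint8)
o[:,:]=0; o[:400,:400]=cv2.resize(d[160:230,190:260],(400,400),interpolation=cv2.INTER_CUBIC); o[:400,400:]=cv2.resize(s[120:260,180:320],(400,400),interpolation=cv2.INTER_CUBIC)
cv2.imwrite("pics/g1.png",o[:400])
E
```

```text
clock: 2.8
position: [0.5088, 0.1669, 0.083]
ee_rot: [-2.387, -2.043, 0.001]
force: [-0.0, -0.2, 0.4]
width: 0.601
gripper_force: 0.0
t 2.8 pos [0.5088 0.1669 0.083 ] tooly deg -8.88 tilt 0.04 F [-0.029  -0.1691  0.4373] w 0.601 gf 0.0
rem tool [-0.01    0.0099  0.066 ] turn rad 0.0055
```

View pics/g1.png

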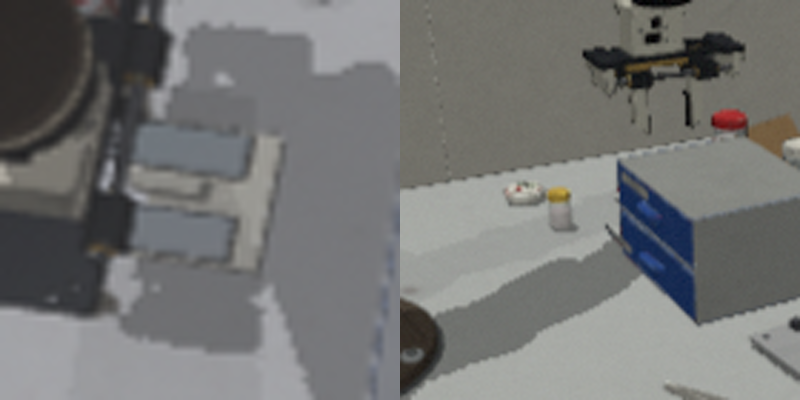

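The gripper straddles the bar, which runs from about (130,170) to (210,190) in the left crop. It still sits about 14 mm off centre, towards the left. I'll finish the alignment, then descend and grip.

```bash
echo '-0.005 0.005 0.01 0.0055 0.6
-0.005 0.0049 0.01 0 0.6
0 0 0.01 0 0.6
0 0 0 0 0.6' | python3 nudge.py
python3 rem.py 0.517 0.1555 0.017 -9.2
```

```text
clock: 3.3
position: [0.5161, 0.1549, 0.0512]
ee_rot: [-2.393, -2.035, 0.004]
force: [-0.4, -0.3, -1.3]
width: 0.602
gripper_force: 0.0
t 3.3 pos [0.5161 0.1549 0.0512] tooly deg -9.23 tilt 0.15 F [-0.3878 -0.3054 -1.3227] w 0.602 gf 0.0
rem tool [0.0008 0.0009 0.0342] turn rad -0.0006
```

```bash
echo '0.0008 0.0009 0.012 0 0.6
0 0 0.012 0 0.6
0 0 0.01 0 0.6
0 0 0 0 0.6
0 0 0 0 0.0
0 0 0 0 0.0
0 0 0 0 0.0
0 0 0 0 0.0
0 0 0 0 0.0
0 0 0 0 0.0' | python3 nudge.py 15
python3 rem.py 0.517 0.1555 0.2 -9.2
```

```text
clock: 4.3
position: [0.5179, 0.1564, 0.019]
ee_rot: [-2.392, -2.037, -0.0]
force: [0.7, 0.2, 3.2]
width: 0.128
gripper_force: 13.5
t 4.3 pos [0.5179 0.1564 0.019 ] tooly deg -9.18 tilt 0.01 F [0.7132 0.1768 3.249 ] w 0.128 gf 13.45
rem tool [-0.001  -0.0008 -0.181 ] turn rad 0.0004
```

```bash
echo '0 0 0 0 0
0 0 -0.02 0 0
0 0 -0.03 0 0
0 0 -0.03 0 0
0 0 -0.03 0 0
0 0 -0.03 0 0
0 0 -0.03 0 0
0 0 0 0 0
0 0 0 0 0' | python3 nudge.py 30
python3 rem.py 0.42 -0.318 0.19 -0.8
python3 - <<'E'
from h import *
d=imaging.get_image("top")["image"]; s=imaging.get_image("scene")["image"]
cv2.imwrite("pics/g2.png",np.hstack([cv2.resize(d[150:250,190:290],(400,400)),cv2.resize(s[80:240,180:340],(400,400))]))
E
```

```text
clock: 5.2
position: [0.518, 0.1564, 0.1888]
ee_rot: [-2.392, -2.037, -0.001]
force: [-0.6, -0.8, -2.4]
width: 0.131
gripper_force: 30.0
t 5.2 pos [0.518  0.1564 0.1888] tooly deg -9.17 tilt 0.05 F [-0.6374 -0.8485 -2.4224] w 0.131 gf 30.0
rem tool [-0.484  -0.0211 -0.0015] turn rad -0.1461
```

View pics/g2.png

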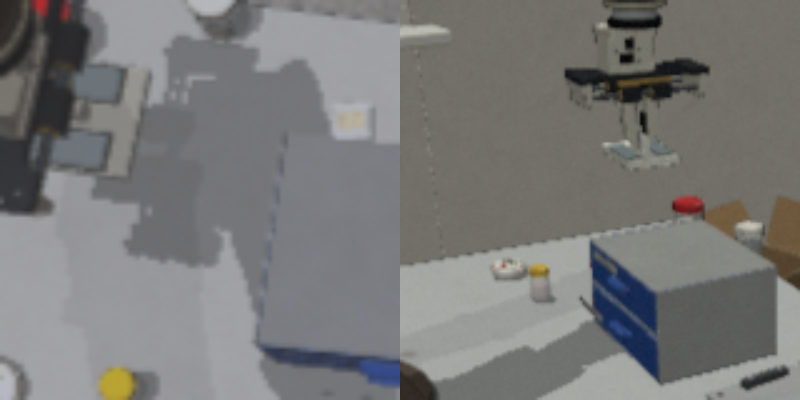

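The carrier hangs level in the grip, with its frame at about (640,155) in the right half, well above the drawer unit. Next I'll move it over the stage.

```bash
echo '-0.01 0 -0.001 0 0
-0.025 -0.0014 0 0 0
-0.032 -0.0014 0 0 0
-0.032 -0.0014 0 0 0
-0.032 -0.0014 0 0 0
-0.032 -0.0014 0 0 0
-0.032 -0.0014 0 0 0
-0.032 -0.0014 0 0 0
-0.032 -0.0014 0 0 0
-0.032 -0.0014 0 0 0' | python3 nudge.py
echo '-0.032 -0.0014 0 0 0
-0.032 -0.0014 0 0 0
-0.032 -0.0014 0 0 0
-0.032 -0.0014 0 0 0
-0.032 -0.0014 0 -0.04 0
-0.02 -0.0014 0 -0.04 0
-0.01 0 0 -0.04 0
0 0 0 -0.026 0
0 0 0 0 0
0 0 0 0 0' | python3 nudge.py
python3 rem.py 0.42 -0.320 0.07 -0.8
```

```text
clock: 6.3
position: [0.4577, -0.1308, 0.1891]
ee_rot: [-2.392, -2.035, 0.002]
force: [0.5, 0.3, -2.7]
width: 0.128
gripper_force: 30.0
clock: 7.3
position: [0.422, -0.3145, 0.1894]
ee_rot: [-2.236, -2.205, -0.0]
force: [-0.3, -0.1, -2.4]
width: 0.127
gripper_force: 30.0
t 7.3 pos [ 0.422  -0.3145  0.1894] tooly deg -0.81 tilt 0.07 F [-0.2634 -0.0524 -2.3526] w 0.127 gf 30.0
rem tool [-0.0057 -0.0018  0.1194] turn rad -0.0002
```

```bash
echo '-0.0057 -0.0018 0.02 0 0
0 0 0.025 0 0
0 0 0.025 0 0
0 0 0.025 0 0
0 0 0.024 0 0
0 0 0 0 0
0 0 0 0 0' | python3 nudge.py
python3 rem.py 0.42 -0.320 0.033 -0.8
python3 - <<'E'
from h import *
d=imaging.get_image("top")["image"]; s=imaging.get_image("scene")["image"]
cv2.imwrite("pics/g3.png",np.hstack([cv2.resize(d[170:250,330:410],(400,400)),cv2.resize(s[180:280,290:390],(400,400))]))
E
```

```text
clock: 8.0
position: [0.4203, -0.3206, 0.0711]
ee_rot: [-2.236, -2.205, 0.0]
force: [0.8, -0.5, -0.9]
width: 0.123
gripper_force: 30.0
t 8.0 pos [ 0.4203 -0.3206  0.0711] tooly deg -0.8 tilt 0.05 F [ 0.7689 -0.533  -0.9008] w 0.123 gf 30.0
rem tool [ 0.0006 -0.0003  0.0381] turn rad 0.0001
```

View pics/g3.png

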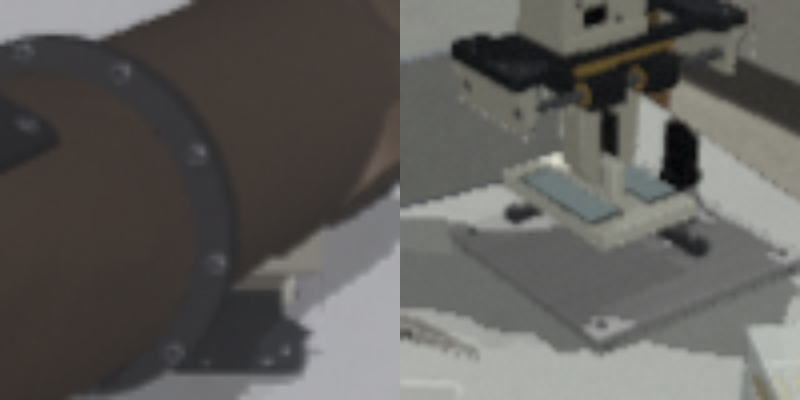

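The carrier hovers level over the plate, just inside the fence corner, and clears the knob at about (680,150). The arm hides the top view. I'll lower it now.

```bash
echo '0.0006 0 0.012 0 0
0 0 0.012 0 0
0 0 0.009 0 0
0 0 0 0 0
0 0 0 0 0' | python3 nudge.py
echo '0 0 0.003 0 0
0 0 0.002 0 0
0 0 0 0 0
0 0 0 0 0' | python3 nudge.py
python3 rem.py 0.4317 -0.312 0.031 -0.8
```

```text
clock: 8.6
position: [0.4199, -0.3206, 0.0374]
ee_rot: [-2.237, -2.205, 0.001]
force: [0.1, -0.5, -1.8]
width: 0.126
gripper_force: 30.0
clock: 9.0
position: [0.4203, -0.3205, 0.0329]
ee_rot: [2.237, 2.205, 0.0]
force: [0.4, -0.0, -1.5]
width: 0.129
gripper_force: 30.0
t 9.0 pos [ 0.4203 -0.3205  0.0329] tooly deg -0.82 tilt 0.01 F [ 0.4049 -0.0315 -1.4855] w 0.129 gf 30.0
rem tool [0.0087 0.0113 0.0019] turn rad -0.0003
```

```bash
echo '0 0 0.001 0 0
0 0 0.001 0 0
0 0 0 0 0
0 0 0 0 0' | python3 nudge.py; echo '0 0 0.0008 0 0
0 0 0 0 0
0 0 0 0 0' | python3 nudge.py
python3 rem.py 0.4317 -0.312 0.031 -0.8
```

```text
clock: 9.4
position: [0.4203, -0.3206, 0.031]
ee_rot: [2.237, 2.205, 0.0]
force: [0.2, 0.2, 2.2]
width: 0.129
gripper_force: 30.0
clock: 9.7
position: [0.4203, -0.3206, 0.0309]
ee_rot: [2.237, 2.205, 0.001]
force: [-3.7, 2.8, 14.8]
width: 0.128
gripper_force: 30.0
t 9.7 pos [ 0.4203 -0.3206  0.0309] tooly deg -0.83 tilt 0.05 F [-3.6723  2.7824 14.7636] w 0.128 gf 30.0
rem tool [ 0.0087  0.0112 -0.0001] turn rad -0.0005
```

```bash
echo '0 0 -0.0007 0 0
0 0.003 0 0 0
0 0.003 0 0 0
0 0.002 0 0 0
0 0 0 0 0
0 0 0 0 0' | python3 nudge.py; echo '0 0.001 0 0 0
0 0 0 0 0' | python3 nudge.py;echo '0 0.001 0 0 0
0 0 0 0 0' | python3 nudge.py
python3 rem.py 0.4317 -0.312 0.031 -0.8
```

```text
clock: 10.3
position: [0.427, -0.3211, 0.0309]
ee_rot: [-2.238, -2.204, 0.001]
force: [-5.9, 0.5, 9.9]
width: 0.129
gripper_force: 30.0
clock: 10.5
position: [0.4276, -0.3212, 0.031]
ee_rot: [-2.238, -2.203, 0.002]
force: [-7.7, 0.9, 11.5]
width: 0.13
gripper_force: 30.0
clock: 10.7
position: [0.4286, -0.3212, 0.0309]
ee_rot: [-2.238, -2.203, 0.002]
force: [-8.2, -0.0, 10.7]
width: 0.129
gripper_force: 30.0
t 10.7 pos [ 0.4286 -0.3212  0.0309] tooly deg -0.9 tilt 0.11 F [-8.1758 -0.0449 10.7015] w 0.129 gf 30.01
rem tool [ 0.0092  0.003  -0.0001] turn rad -0.0017
```

```bash
echo '0 0 -0.0006 0 0
0 0 0 0 0' | python3 nudge.py; echo '0 0.001 0 0 0
0 0 0 0 0' | python3 nudge.py;echo '0 0.001 0 0 0
0 0 0 0 0' | python3 nudge.py;echo '0 0.001 0 0 0
0 0 0 0 0' | python3 nudge.py
python3 rem.py 0.4317 -0.312 0.031 -0.8
```

```text
clock: 10.9
position: [0.4304, -0.3206, 0.0312]
ee_rot: [2.237, 2.205, 0.0]
force: [-1.0, 0.1, -1.1]
width: 0.128
gripper_force: 30.0
clock: 11.1
position: [0.4316, -0.3205, 0.0311]
ee_rot: [-2.237, -2.206, -0.0]
force: [0.0, 0.8, -2.5]
width: 0.126
gripper_force: 30.0
clock: 11.3
position: [0.432, -0.3205, 0.0312]
ee_rot: [-2.237, -2.205, 0.0]
force: [-1.1, 0.4, -2.5]
width: 0.127
gripper_force: 30.0
clock: 11.5
position: [0.4322, -0.3204, 0.0311]
ee_rot: [-2.237, -2.204, 0.001]
force: [-3.4, 1.8, -0.5]
width: 0.13
gripper_force: 30.0
t 11.5 pos [ 0.4322 -0.3204  0.0311] tooly deg -0.85 tilt 0.1 F [-3.396   1.8226 -0.4977] w 0.13 gf 30.02
rem tool [ 0.0084 -0.0007  0.0001] turn rad -0.0009
```

```bash
echo '0.003 -0.0005 0 0 0
0.003 0 0 0 0
0 0 0 0 0
0 0 0 0 0' | python3 nudge.py; echo '0.0015 0 0 0 0
0 0 0 0 0' | python3 nudge.py;echo '0.001 0 0 0 0
0 0 0 0 0' | python3 nudge.py;echo '0.001 0 0 0 0
0 0 0 0 0' | python3 nudge.py
python3 rem.py 0.4317 -0.312 0.031 -0.8
```

```text
clock: 11.9
position: [0.4325, -0.3145, 0.0313]
ee_rot: [-2.237, -2.205, 0.0]
force: [-5.4, 0.7, -1.1]
width: 0.13
gripper_force: 30.0
clock: 12.1
position: [0.4326, -0.3134, 0.0313]
ee_rot: [2.238, 2.205, -0.001]
force: [-4.0, -1.8, -1.0]
width: 0.131
gripper_force: 30.1
clock: 12.3
position: [0.4326, -0.3126, 0.0313]
ee_rot: [2.238, 2.205, -0.001]
force: [-4.9, -2.4, -1.8]
width: 0.128
gripper_force: 30.1
clock: 12.5
position: [0.4326, -0.3116, 0.0313]
ee_rot: [2.238, 2.205, -0.001]
force: [-4.8, -2.7, -1.8]
width: 0.129
gripper_force: 30.1
t 12.5 pos [ 0.4326 -0.3116  0.0313] tooly deg -0.85 tilt 0.03 F [-4.8228 -2.7127 -1.8247] w 0.129 gf 30.06
rem tool [-0.0004 -0.0009  0.0003] turn rad -0.0008
```

```bash
echo '0.001 0 0 0 0
0 0 0 0 0' | python3 nudge.py;echo '0.001 0 0 0 0
0 0 0 0 0' | python3 nudge.py;echo '0.001 0 0 0 0
0 0 0 0 0' | python3 nudge.py
python3 rem.py 0.4317 -0.312 0.031 -0.8
```

```text
clock: 12.7
position: [0.4326, -0.3105, 0.0313]
ee_rot: [2.238, 2.205, -0.001]
force: [-4.4, -1.7, -1.2]
width: 0.129
gripper_force: 30.1
clock: 12.9
position: [0.4327, -0.3095, 0.0313]
ee_rot: [2.238, 2.205, -0.001]
force: [-4.4, -1.5, -2.6]
width: 0.126
gripper_force: 30.1
clock: 13.1
position: [0.4327, -0.3095, 0.0314]
ee_rot: [2.237, 2.203, -0.002]
force: [-4.6, -5.3, -3.9]
width: 0.13
gripper_force: 30.1
t 13.1 pos [ 0.4327 -0.3095  0.0314] tooly deg -0.87 tilt 0.11 F [-4.6051 -5.279  -3.8581] w 0.13 gf 30.06
rem tool [-0.0025 -0.001   0.0004] turn rad -0.0012
```

```bash
echo '0.0005 0 0 0 0
0 0 0 0 0' | python3 nudge.py; echo '0 0 0 0 0.3
0 0 0 0 0.3
0 0 0 0 0.3
0 0 -0.001 0 0.3
0 0 0 0 0.3' | python3 nudge.py 10
python3 rem.py 0.4327 -0.3095 0.031 -0.8
echo '0 0.003 0 0 0.3
0 0.002 0 0 0.3
0 0 0 0 0.3
0 0 0 0 0.3' | python3 nudge.py
echo '0 0.001 0 0 0.3
0 0 0 0 0.3' | python3 nudge.py; echo '0 0.001 0 0 0.3
0 0 0 0 0.3' | python3 nudge.py
python3 rem.py 0.4327 -0.3095 0.031 -0.8
```

```text
clock: 13.3
position: [0.4327, -0.3095, 0.0314]
ee_rot: [2.237, 2.203, -0.002]
force: [-4.4, -5.8, -4.9]
width: 0.125
gripper_force: 30.1
clock: 13.8
position: [0.4333, -0.3076, 0.0325]
ee_rot: [2.236, 2.206, 0.001]
force: [0.5, 0.6, -0.5]
width: 0.303
gripper_force: 0.0
t 13.8 pos [ 0.4333 -0.3076  0.0325] tooly deg -0.79 tilt 0.04 F [ 0.4524  0.5795 -0.5399] w 0.303 gf 0.0
rem tool [-0.0019 -0.0006  0.0015] turn rad 0.0002
clock: 14.2
position: [0.438, -0.3078, 0.0323]
ee_rot: [-2.237, -2.206, 0.0]
force: [0.5, -0.4, -0.7]
width: 0.3
gripper_force: 0.0
clock: 14.4
position: [0.439, -0.3078, 0.0323]
ee_rot: [2.237, 2.206, 0.0]
force: [0.1, -0.6, 0.6]
width: 0.302
gripper_force: 0.0
clock: 14.6
position: [0.4401, -0.3078, 0.0323]
ee_rot: [2.237, 2.206, 0.0]
force: [-0.1, -0.1, 0.2]
width: 0.297
gripper_force: 0.0
t 14.6 pos [ 0.4401 -0.3078  0.0323] tooly deg -0.81 tilt 0.01 F [-0.0588 -0.1339  0.1735] w 0.297 gf 0.0
rem tool [-0.0018 -0.0074  0.0013] turn rad -0.0002
```

```bash
for i in 1 2 3; do echo '0 0.001 0 0 0.3
0 0 0 0 0.3' | python3 nudge.py|egrep 'pos|force: \['; done
python3 rem.py 0.4327 -0.3095 0.031 -0.8
```

```text
position: [0.4404, -0.3078, 0.0322]
force: [-2.2, 0.7, 2.4]
position: [0.4404, -0.3078, 0.0322]
force: [-5.5, 0.2, 4.8]
position: [0.4404, -0.3078, 0.0321]
force: [-8.8, -0.6, 7.2]
t 15.2 pos [ 0.4404 -0.3078  0.0321] tooly deg -0.9 tilt 0.21 F [-8.8437 -0.601   7.2162] w 0.304 gf 4.32
rem tool [-0.0018 -0.0077  0.0011] turn rad -0.0017
```

```bash
echo '0 -0.005 0 0 0.3
0 -0.0055 0 0 0.3
0 0 -0.015 0 0.3
0 0 -0.02 0 0.3
-0.02 0 -0.005 0 0
-0.022 0 0 0 0
0 0 0 0 0
0 0 0 0 0' | python3 nudge.py 10
python3 rem.py 0.4327 -0.352 0.029 -0.8
python3 - <<'E'
from h import *
d=imaging.get_image("top")["image"]; s=imaging.get_image("scene")["image"]
cv2.imwrite("pics/g4.png",np.hstack([cv2.resize(d[170:250,330:410],(400,400)),cv2.resize(s[190:270,300:380],(400,400),interpolation=cv2.INTER_CUBIC)]))
E
```

```text
clock: 16.0
position: [0.4317, -0.3497, 0.0722]
ee_rot: [-2.238, -2.205, -0.0]
force: [-0.0, 1.3, 0.5]
width: 0.019
gripper_force: 0.0
t 16.0 pos [ 0.4317 -0.3497  0.0722] tooly deg -0.86 tilt 0.02 F [-0.014   1.2848  0.4948] w 0.019 gf 0.0
rem tool [-0.0023  0.0011  0.0432] turn rad -0.0011
```

View pics/g4.png

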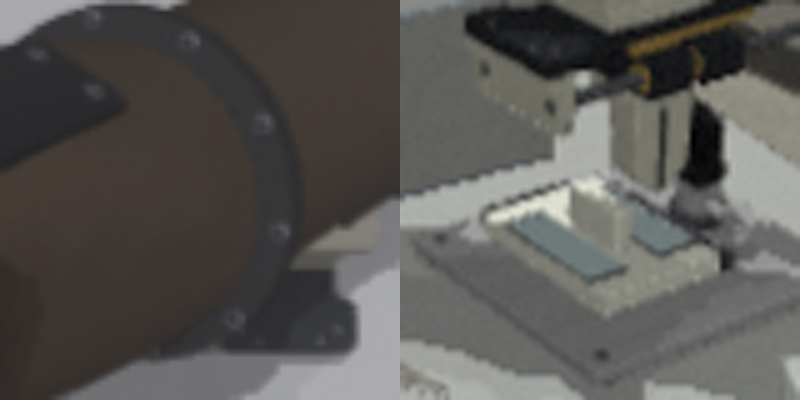

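The carrier lies flat in the corner with both fences hidden behind its far and left edges, and the bar stands at (600,215). I'll press it left by the bar's end to be sure it's flush.

```bash
echo '-0.0023 0.001 0.015 0 0
0 0 0.015 0 0
0 0 0.011 0 0
0 0 0 0 0
0 0 0 0 0' | python3 nudge.py|egrep 'pos|force: \['
echo '0.003 0 0 0 0
0.002 0 0 0 0
0 0 0 0 0
0 0 0 0 0' | python3 nudge.py|egrep 'pos|force: \['
for i in 1 2 3; do echo '0.001 0 0 0 0
0 0 0 0 0' | python3 nudge.py|egrep 'pos|force: \['; done
```

```text
position: [0.4326, -0.3518, 0.0309]
force: [0.1, 0.5, -0.5]
position: [0.4331, -0.3469, 0.0316]
force: [-0.0, 0.2, -0.5]
position: [0.4329, -0.3459, 0.0314]
force: [0.6, 0.1, 0.6]
position: [0.4329, -0.3449, 0.0313]
force: [-0.6, -0.0, -0.0]
position: [0.4329, -0.3439, 0.0313]
force: [-0.0, 0.0, 0.3]
```

```bash
for i in 1 2 3 4; do echo '0.001 0 0 0 0
0 0 0 0 0' | python3 nudge.py|egrep 'pos|force: \['; done
```

```text
position: [0.4329, -0.343, 0.0313]
force: [0.0, -0.5, -0.5]
position: [0.4329, -0.3429, 0.0315]
force: [-0.5, -3.5, 0.2]
position: [0.4329, -0.3428, 0.0317]
force: [-0.9, -6.5, -0.2]
position: [0.4329, -0.3427, 0.0319]
force: [-2.2, -8.4, -0.7]
```

```bash
echo '-0.006 0 0 0 0
-0.004 0 -0.02 0 0
0 0 -0.03 0 0
0 0 -0.03 0 0.4
0 0 -0.03 0.04 0.4
0 0.01 0 0.05 0.4
0.01 0.02 0 0 0.4
0.02 0.025 0 0 0.4
0.01 0.015 0 0 0.4
0 0 0 0 0.4' | python3 nudge.py 40
python3 rem.py 0.504 -0.3125 0.1 -6
python3 - <<'E'
from h import *
print(observe()["joints"].round(2))
s=imaging.get_image("scene")["image"]
cv2.imwrite("pics/g5.png",cv2.resize(s[180:270,300:420],(800,600),interpolation=cv2.INTER_CUBIC))
E
```

```text
clock: 19.4
position: [0.5098, -0.3135, 0.14]
ee_rot: [-2.326, -2.109, -0.001]
force: [0.3, 0.5, -1.0]
width: 0.402
gripper_force: 0.0
t 19.4 pos [ 0.5098 -0.3135  0.14  ] tooly deg -5.58 tilt 0.12 F [ 0.2779  0.4972 -1.0256] w 0.402 gf 0.0
rem tool [ 0.0004 -0.0059  0.04  ] turn rad 0.0073
[ 0.06  0.52  0.59  1.78 -0.35  0.95  0.7 ]
```

View pics/g5.png

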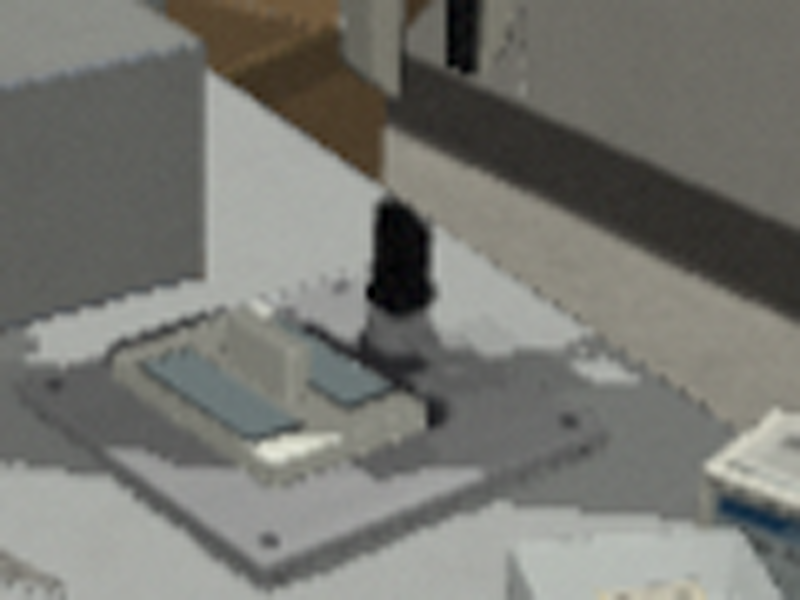

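The carrier is flush against both fences. The knob stands upright at about (400,255), with the open fingers above it. I'll go down over the knob in steps.

```bash
echo '0 -0.003 0.015 0.007 0.4
0 -0.003 0.015 0 0.4
0 0 0.01 0 0.4
0 0 0 0 0.4
0 0 0 0 0.4' | python3 nudge.py|egrep 'pos|force: \['
echo '0 0 0.015 0 0.4
0 0 0.015 0 0.4
0 0 0.007 0 0.4
0 0 0 0 0.4
0 0 0 0 0.4' | python3 nudge.py|egrep 'pos|force: \['
python3 rem.py 0.504 -0.3125 0.062 -6
```

```text
position: [0.5005, -0.3168, 0.1014]
force: [-0.0, -0.0, 0.1]
position: [0.5005, -0.3164, 0.0641]
force: [0.0, -0.2, 0.1]
t 20.45 pos [ 0.5005 -0.3164  0.0641] tooly deg -6.38 tilt 0.03 F [ 0.0031 -0.2159  0.1478] w 0.401 gf 0.0
rem tool [0.0043 0.003  0.0021] turn rad -0.0067
```

```bash
echo '0.0043 0.003 0.002 0 0.4
0 0 0 0 0.4
0 0 0 0 0.4' | python3 nudge.py|egrep 'pos|force: \['
echo '0 0 0 0 0
0 0 0 0 0
0 0 0 0 0
0 0 0 0 0
0 0 0 0 0
0 0 0 0 0' | python3 nudge.py 10
python3 rem.py 0.504 -0.3125 0.062 -6
```

```text
position: [0.5045, -0.3122, 0.0626]
force: [-0.4, 0.5, -0.5]
clock: 21.35
position: [0.5043, -0.3124, 0.0624]
ee_rot: [2.341, 2.094, 0.0]
force: [1.8, 0.6, 1.5]
width: 0.152
gripper_force: 9.6
t 21.35 pos [ 0.5043 -0.3124  0.0624] tooly deg -6.38 tilt 0.02 F [1.8343 0.6153 1.5472] w 0.152 gf 9.55
rem tool [-0.0001 -0.0003  0.0004] turn rad -0.0066
```

```bash
echo '0 0 0 0 0
0 0 0 0 0
0 0 0 0 0' | python3 nudge.py 40
echo '0 0 0.003 0 0
0 0 0.003 0 0
0 0 0.0015 0 0
0 0 0 0 0
0 0 0 0 0' | python3 nudge.py
python3 rem.py 0.504 -0.3125 0.0554 -6
```

```text
clock: 21.65
position: [0.5043, -0.3125, 0.0624]
ee_rot: [2.342, 2.094, 0.0]
force: [1.2, 1.5, 1.8]
width: 0.143
gripper_force: 38.4
clock: 22.15
position: [0.5044, -0.3126, 0.0552]
ee_rot: [2.341, 2.094, 0.001]
force: [0.1, 1.6, 10.0]
width: 0.141
gripper_force: 38.5
t 22.15 pos [ 0.5044 -0.3126  0.0552] tooly deg -6.38 tilt 0.05 F [0.0898 1.5558 9.9929] w 0.141 gf 38.46
rem tool [ 0.0001 -0.0004 -0.0002] turn rad -0.0067
```

```bash
echo '0 0 0.0003 0.08 0
0 0 0 0.1 0
0 0 0 0.1 0
0 0 0 0.1 0
0 0 0 0.1 0
0 0 0 0 0' | python3 nudge.py|egrep 'pos|orce|width'
python3 -c "
from cell import arm, imaging, observe;o=observe();print(o['joints'].round(2),o['ft_torque'])"
python3 rem.py 0.504 -0.3125 0.0554 -6
```

```text
position: [0.5039, -0.3129, 0.0552]
force: [-2.0, 2.9, 14.8]
width: 0.13
gripper_force: 39.8
[ 0.02  0.65  0.66  1.87 -0.54  0.81  0.38] [ 0.53947512  0.65464189 -0.02766486]
t 22.75 pos [ 0.5039 -0.3129  0.0552] tooly deg -34.05 tilt 0.03 F [-2.0315  2.9139 14.7728] w 0.13 gf 39.77
rem tool [ 0.0004 -0.0002 -0.0002] turn rad -0.4897
```

```bash
echo '0 0 0 0.1 0
0 0 0 0.1 0
0 0 0 0.1 0
0 0 0 0.1 0
0 0 0 0.1 0
0 0 0 0.1 0
0 0 0 0.08 0
0 0 0 0 0' | python3 nudge.py|egrep 'pos|orce|width'
python3 rem.py 0.504 -0.3125 0.0554 -78
for i in 1 2; do echo '0 0 0 0.06 0
0 0 0 0 0' | python3 nudge.py >/dev/null;  python3 -c "
from cell import arm, imaging, observe;o=observe();print(o['ft_torque'])"; python3 rem.py 0.504 -0.3125 0.0554 -78; done
```

```text
position: [0.5035, -0.3124, 0.0552]
force: [-3.3, 4.2, 17.4]
width: 0.126
gripper_force: 39.8
t 23.55 pos [ 0.5035 -0.3124  0.0552] tooly deg -72.98 tilt 0.06 F [-3.2853  4.2408 17.3995] w 0.126 gf 39.79
rem tool [ 0.0004  0.0003 -0.0002] turn rad 0.0876
[ 1.11425731  1.07964222 -0.01901629]
t 23.75 pos [ 0.5035 -0.3123  0.0552] tooly deg -76.36 tilt 0.07 F [-4.2234  4.8417 17.5073] w 0.127 gf 39.79
rem tool [ 0.0004  0.0003 -0.0002] turn rad 0.0286
[1.21406644 1.06202496 0.00592037]
t 23.95 pos [ 0.5035 -0.3122  0.0552] tooly deg -79.8 tilt 0.07 F [-3.757   4.7076 17.5319] w 0.129 gf 39.79
rem tool [ 0.0005  0.0004 -0.0002] turn rad -0.0314
```

```bash
echo '0 0 0 0.06 0
0 0 0 0 0' | python3 nudge.py >/dev/null; python3 rem.py 0.504 -0.3125 0.0554 -78; python3 -c "
from cell import arm, imaging, observe;o=observe();print(o['ft_torque'])"
echo '0 0 -0.004 0 0
0 0 -0.004 0 0
0 0 0 0 0' | python3 nudge.py|egrep 'pos|orce|width'
echo '0 0 0 0 0.4
0 0 0 0 0.4
0 0 0 0 0.4
0 0 0 0 0.4
0 0 -0.02 0 0.4
0 0 -0.03 0 0.4
0 0 -0.04 0 0.4
0 0 -0.04 0 0.4
0 0 -0.04 0 0.4
0 0 0 0 0.4' | python3 nudge.py 10|egrep 'pos|orce|width'
python3 - <<'E'
from h import *
d=imaging.get_image("top")["image"]; s=imaging.get_image("scene")["image"]
cv2.imwrite("pics/g6.png",np.hstack([cv2.resize(d[170:250,330:410],(400,400)),cv2.resize(s[190:270,310:390],(400,400),interpolation=cv2.INTER_CUBIC)]))
E
```

```text
t 24.15 pos [ 0.5035 -0.3122  0.0552] tooly deg -83.24 tilt 0.08 F [-3.4775  4.3098 17.6701] w 0.128 gf 39.79
rem tool [ 0.0005  0.0004 -0.0002] turn rad -0.0914
[1.17900736 1.0629354  0.02193033]
position: [0.5035, -0.312, 0.0622]
force: [-1.0, 2.2, 2.5]
width: 0.126
gripper_force: 39.8
position: [0.5057, -0.3149, 0.2376]
force: [0.4, 0.3, -0.1]
width: 0.399
gripper_force: 0.0
```

View pics/g6.png

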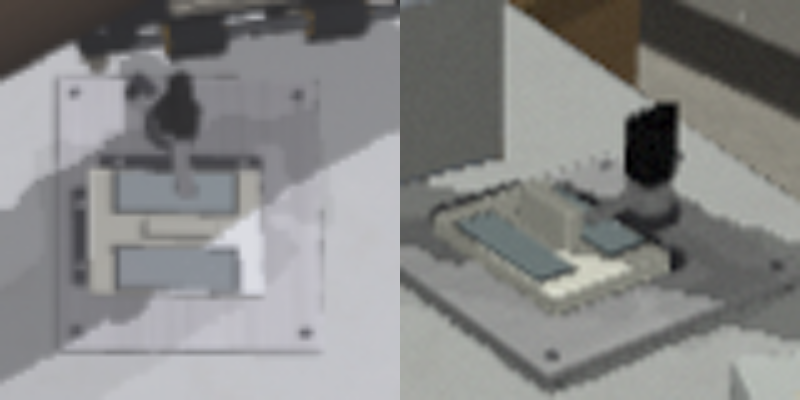

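The finger lies over the carrier's far edge, pointing at the robot from (175,110) to (185,190). The knob is up and free, and the carrier looks square in the corner. One numeric check before handing in.

```bash
python3 - <<'E'
from h import *
np.set_printoptions(precision=4,suppress=True)
d=imaging.get_image("top")["image"]
hsv=cv2.cvtColor(d,cv2.COLOR_BGR2HSV)[198:236,340:390]
u=up(d,340,390,198,236).astype(float); m=((u[:,:,0]-u[:,:,2])>8)
for c in blobs(cv2.morphologyEx(m.astype(np.uint8),cv2.MORPH_OPEN,np.ones((9,9))),1000):
    b=np.array([onz("top",back(p,340,198),.024) for p in cv2.boxPoints(cv2.minAreaRect(c))]); e=np.roll(b,1,0)-b; i=np.argmax(np.linalg.norm(e,axis=1))
    print("slide",b.mean(0),np.linalg.norm(e,axis=1)[:2],np.degrees(np.arctan2(e[i,1],e[i,0]))%180)
E
python3 rem.py 0.504 -0.3125 0.2 -78
```

```text
slide [ 0.4104 -0.3115  0.024 ] [0.0337 0.0759] 89.21726922872553
slide [ 0.4573 -0.3117  0.024 ] [0.0743 0.0241] 88.74172345533054
t 25.6 pos [ 0.5041 -0.312   0.232 ] tooly deg -83.14 tilt 0.04 F [-0.6577 -0.2058 -0.8311] w 0.399 gf 0.0
rem tool [-0.0002  0.0005  0.032 ] turn rad -0.0896
```

```bash
python3 -c "
from cell import arm, imaging, observe;print(arm.sign_off())"
```

```text
the job is handed in; nothing more can be done
None
```

The job is handed in at about 26 s: the carrier is flush in the fence corner and square to within what the camera can show, the keeper is turned until it stopped, with its finger over the carrier, and the knob is released and back up. The hand-in call printed no verdict.

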